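# Hold the menu peg open on the card for the specials slip

### The job

I want to slip today's specials under the big wooden spring peg on the side of the menu card. Put the glass that stands against the card's upright edge back upright on the near steel tray, with its two upturned glasses, then squeeze the peg open by its handles, lift it, and bring it over that same edge about halfway up, and finish there still holding it: jaws wide open with the card's edge between them, not touching the card, and not letting go. Be gentle: do not shove the card or disturb anything else.

Things in the scene. Friction and masses are not known exactly. Their poses are not given: they have to be found in the camera images.
- menu_card: kraft menu card standing upright: a stiff board 148 mm wide, 105 mm high and 3 mm thick, held in a dark steel foot 64 x 96 mm and 20 mm high; loose, 0.9 kg. Origin: centre of the foot's underside, on the counter; z up, y along the board's width, x square to its faces. The board reaches from z = 10 to 115 mm and y = -74 to +74 mm, 26 mm past the foot at each side
- card_edge (a point): point halfway up the card's upright edge at its -y side (the robot's right), the edge that the glass stands against; at [0, -74, 62.5] mm in the card's frame, same axes, so +y points from the edge into the card
- peg: jumbo wooden spring peg (clothes-peg type), 104 mm long, lying on its side, 24 mm high, 65 g. Origin: underside, on the pivot axis; z (pivot axis) up, x to the jaw tips 48 mm ahead. Handles run 58 mm back, flaring 0.30 rad each; pinch them from above across y, about 40 mm behind the pivot (shut: 48 mm across there, 55 at the ends). The frame is the +y arm's, which turns 0.30 rad when squeezed
- peg_lever (a joint): opening of the peg, rad: 0 shut, 0.60 fully squeezed: handles then parallel, about 22 mm across outside, jaws gaping 28 mm at the tips and half that 24 mm from the pivot. The spring takes about 6 N on the handles to start opening, 12 N fully open, and shuts the peg when let go
- jaw_a (a point): tip of the peg's +y jaw, on its inner face, at mid thickness; axes of the peg
- jaw_b (a point): tip of the peg's other (-y) jaw, on its inner face, at mid thickness; it swings with the joint
- glass: clear glass tumbler, 84 mm high, 63 mm across the rim and 53 mm across the foot, 160 g, standing 3 to 14 mm clear of the card's -y edge. Origin: centre of its underside, z up
- tray: brushed steel glass tray 234 x 334 mm with a 12 mm high rim, floor 2 mm above the counter, fixed; at the left front of the counter, beside the card (another tray stands far behind it). Origin: centre of its underside; its long side runs along y. Two tumblers stand on its +y end; the -y half is free
- tray_glass_1: a 72 mm glass tumbler, upside down, on the tray's left (+y) end; keep clear of it
- tray_glass_2: another upturned 72 mm tumbler on the tray's left (+y) end; keep clear of it
- tamper: coffee tamper 58 x 58 x 90 mm with a walnut handle, at the right front, leave alone
- spoon: teaspoon, 130 mm long, 11 mm high, lying at the back near the espresso machine, leave alone
- pen: black pen, 145 mm long, lying behind the menu card, leave alone

How it is judged (in metres and radians):
On the way, in this order (a step that is already met when the one before it is completed fails the run):
1. the glass stands upright on the tray and has been let go (x of glass in the frame of tray between -0.09 and 0.09 m and y of glass in the frame of tray between -0.14 and 0.14 m and z of glass in the frame of tray between -0.003 and 0.008 m and angle between glass's own z axis and vertical below 0.1 rad and linear speed of glass below 0.02 m/s and contact force between the fingers and glass below 0.2 N), for 0.2 s.
2. the peg is lifted clear of the counter, squeezed open, before it reaches the card (value of joint peg_lever above 0.42 rad and height (world z) of peg above 0.02 m and contact force between the fingers and peg above 3 N and y of each of jaw_a, jaw_b in the frame of card_edge below -0.005 m), for 0.2 s.
At the end, for the whole second after the job is handed in: Peg held off the counter, 0.42+ rad open; both jaw tips 8-46 mm past the edge, one each side of the card (4+ mm off its mid-plane), within 28 mm of half height, touching it under 0.3 N; card upright within 20 mm of its start; glass upright at rest on the tray, let go (all of step 1 and value of joint peg_lever above 0.42 rad and y of jaw_a in the frame of card_edge between 0.008 and 0.046 m and z of jaw_a in the frame of card_edge between -0.028 and 0.028 m and y of jaw_b in the frame of card_edge between 0.008 and 0.046 m and z of jaw_b in the frame of card_edge between -0.028 and 0.028 m and ((x of jaw_a in the frame of card_edge above 0.004 m and x of jaw_b in the frame of card_edge below -0.004 m) or (x of jaw_b in the frame of card_edge above 0.004 m and x of jaw_a in the frame of card_edge below -0.004 m)) and contact force between peg and menu_card below 0.3 N and contact force between the fingers and peg above 3 N and linear speed of peg below 0.02 m/s and height (world z) of peg above 0.02 m and distance of card_edge from where it was at the start of the episode below 0.02 m and angle between menu_card's own z axis and vertical below 0.06 rad); the arm keeps its last pose, push and grip.
It fails at once if the peg bites or rams the card (over 4 N) (contact force between peg and menu_card above 4 N).
It fails at once if the card is shoved over 20 mm or tipped (distance of card_edge from where it was at the start of the episode above 0.02 m or angle between menu_card's own z axis and vertical above 0.15 rad).
It fails at once if the glass is tipped over (angle between glass's own z axis and vertical above 0.6 rad).
It fails at once if a bystander is pushed more than 30 mm or knocked over (distance of any of tamper, spoon, pen from where it was at the start of the episode above 0.03 m or angle between tamper's own z axis and vertical above 0.5 rad).
It also fails if it takes over 54 s, if anything falls off the work surface, if the arm or the gripper's body presses on something with over 40 N, if the wrist force passes 120 N, or if a joint passes its speed limit or range.

### The arm

A 7-joint arm with a two-finger parallel gripper is mounted at the origin on a cart in front of the work surface, level with it; the furniture and walls round the work are solid. World frame = base frame: x ahead of the robot, y to its left, z up, the work surface at z = 0. Lengths are in mm, angles in rad, forces in N, time in s.
With the tool pointing down it reaches from about 400 to 875 mm from the base axis. Payload 4.4 kg.
Tool frame: the origin (TCP) lies midway between the tips of the shut fingers; the grasp point (between the pads) lies 19 mm behind it (ctrl.grip_point_offset is the distance from the TCP to the grasp point, in mm); z points along the fingers, y is the line along which they close (so a half turn about z gives the same grasp; the last joint's range is limited). The gripper opens to 85 mm and grips with 20 to 120 N. Pads are 22 mm wide; open, the fingers measure 114 mm over their backs; the gripper's body (76 mm by 85 mm) begins 54 mm behind the grasp point. The pads swing forward as they close: fully open they stand 13 mm farther back than shut.
Start: joints at [1.075, 0.628, 0.038, 1.517, -0.027, 0.996, -0.02], TCP at [270.876, -590.884, 231.313] pointing down, gripper open.
Joint ranges: [-3.06, 3.06], [-0.37, 2.12], [-1.25, 1.32], [0.18, 2.47], [-1.1, 4.24], [0.23, 1.98], [-2.94, 2.94]. Speed limits (rad/s): [2.57, 2.57, 3.14, 3.14, 3.14, 3.14, 3.14].

### API

Orientations are given as [roll, pitch, yaw] about the fixed x, y, z axes, in that order (R = Rz(yaw) Ry(pitch) Rx(roll)).
In Python, from cell import ctrl, cams, finish_job gives the robot as it stands (ctrl), with the cameras (cams) and the job as plain functions.
- The arm moves only by the tool jog_arm, called after "Call:" in YAML: its name, and indented under it one key for each argument. Schema: {"type":"object","properties":{"motion":{"type":"object","properties":{"offsets":{"type":"array","items":{"type":"array","items":{"type":"number"},"minItems":7,"maxItems":7},"minItems":1,"maxItems":12}},"additionalProperties":false,"required":["offsets"]},"only":{"type":"string"},"quiet":{"type":"boolean"},"lines":{"type":"string"}},"required":["motion"],"additionalProperties":false}. motion is an object whose key "offsets" holds a list of rows, 1 to 12 of them, each of 7 numbers: dx, dy, dz in shares of the most that a row can go, 1 being 50 mm, then a rotation vector rx, ry, rz in rad, then the finger opening in mm; each row shifts and turns the commanded pose from where the row before left it, along the tool's axes as they then stand; what a row does not reach is not made up. A row lasts 1/10 s, in which the tool goes at most 50 mm and 0.15 rad, less where a joint would pass 70% of its speed; a pose out of reach is approached as far as the arm can. The fingers move at their own pace and stop on an object; the grip force is fixed at half the most. Time passes only in rows, so rows that do not move let the fingers close. The tool returns the time, the measured TCP pose, the force, the opening and the grip force at its end. only (a regular expression) keeps the lines of the reply that match it, lines (a string "A,B") keeps lines A to B, and quiet returns only ok. Input that does not fit is refused with a message, and nothing moves.
- ctrl.read_state(): the state, without advancing time (a new reading comes with each control period).
- cams.get_image(name): name is "side" or "top" or "wrist"; returns the picture (420x560x3 uint8, blue, green, red); there is no depth.
- cams.calibration(name): a dict with "fx", "fy", "cx", "cy" (pixels), "rvec" (rotation vector, rad) and "tvec" (3), from world to camera coordinates, as OpenCV has them; the wrist camera has in their place "hand_eye" (4x4, takes a point from camera to tool coordinates, whose origin is the TCP and whose axes are the flange's). Camera axes: x right, y down, z forward; pixel columns grow to the right and rows downward; lengths in mm; the calibration is good to about 2 mm. A picture is of the moment at which its call begins: read the wrist's pose just before it. calibration takes no time and is no camera call.
- finish_job(): hands the job in; it is judged then, once.
The state is a dict: "clock": time; "qpos": joint angles; "qd": joint speeds; "tau": joint torques, N m; "eef_pos": TCP position; "tool_rot": TCP orientation; "force": force on the tool from outside, world axes, zero at the start; "torque": the same for the moment, N m; "width": finger opening in mm; "gripper_force": force on a finger pad.
Only numpy, scipy, OpenCV 4.12 (cv2) and the standard library are available. Lean on these libraries where they do the work, as an engineer would, in place of code of your own. Each camera call takes 0.05 s, during which the arm holds its last target. There are 200 camera calls.

## Working session

There is one attempt and no reset: what is moved stays moved. The work goes in short steps, Python scripts to look and compute and a tool call to move; the robot and the scene stay as the last step left them, time stands still between calls to the robot, and variables do not carry over. Pictures are saved under pics/ and viewed, at most 10 in all, crops included, and the job is handed in when it is done.

```bash
ls; mkdir -p pics; python3 - <<'E'
from cell import ctrl, cams, finish_job
import cv2,numpy as np
s=ctrl.read_state(); print(s['clock'],s['eef_pos'],s['tool_rot'],s['width'],ctrl.grip_point_offset)
ims=[]
for n in("side","top"):
    im=cams.get_image(n); cv2.imwrite(f"pics/{n}0.png",im); c=cams.calibration(n); print(n,c)
    R=cv2.Rodrigues(np.array(c['rvec']))[0]; print(-R.T@np.array(c['tvec']).ravel(), R[2])
print(cams.calibration("wrist"))
E
```

```text
cell.py
pics
0.0 [ 270.62099879 -590.29175471  230.38120068] [-3.13969700e+00  6.77609637e-06  4.29855798e-01] 85.37839417517762 18.700000000000003
side {'fx': 400.9091477545603, 'fy': 400.9091477545603, 'cx': 281.68596669469713, 'cy': 209.62529574746083, 'rvec': array([ 0.08349202,  2.65944863, -1.62465983]), 'tvec': array([ 480.72886556,   56.37564316, 1645.08242725])}
[ 557.67190822 1407.72729355  804.91027919] [-0.04841145 -0.88833778 -0.45663149]
top {'fx': 456.8670413328827, 'fy': 456.8670413328827, 'cx': 286.6541017325174, 'cy': 208.39401780604322, 'rvec': array([ 2.15044622, -2.17200233,  0.12679102]), 'tvec': array([   6.33298577,  512.2711875 , 1455.15104522])}
[ 339.02585448    2.45863807 1504.98566961] [ 1.16677860e-01 -8.31736534e-04 -9.93169464e-01]
{'fx': 374.88067608804806, 'fy': 374.88067608804806, 'cx': 279.6763097860353, 'cy': 208.53655060850755, 'hand_eye': array([[-9.11656296e-04, -9.54750367e-01, -2.97406968e-01,
         7.75311508e+01],
       [ 9.99999456e-01, -1.02122260e-03,  2.13030840e-04,
        -1.46064488e+00],
       [-5.07109991e-04, -2.97406612e-01,  9.54750779e-01,
        -1.42588180e+02],
       [ 0.00000000e+00,  0.00000000e+00,  0.00000000e+00,
         1.00000000e+00]])}
```

View pics/side0.png

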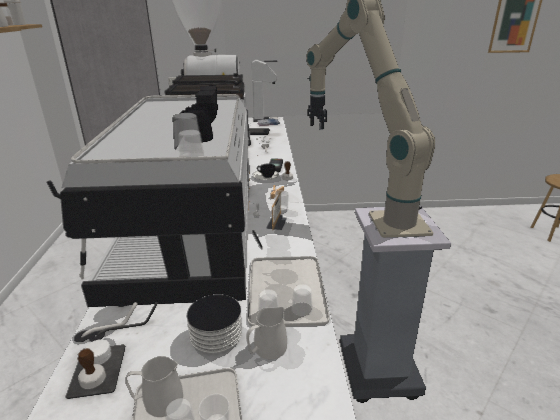

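View pics/top0.png

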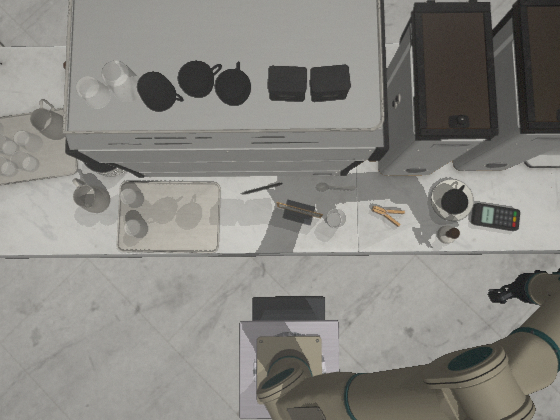

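Side: the card is at about (277,207) and the tray at (288,290). Top: the tray spans (118–220, 180–252) with its two tumblers at the left end, the card is at (298,212), the glass at (335,218), the peg at (387,212) and the tamper at (450,233).

```bash
cat > h.py <<'E'
import cv2,numpy as np
from cell import ctrl, cams, finish_job
from scipy.spatial.transform import Rotation as Ro
def cam(n,s=None):
    c=cams.calibration(n); K=np.array([[c['fx'],0,c['cx']],[0,c['fy'],c['cy']],[0,0,1]])
    if n!="wrist":
        R=cv2.Rodrigues(np.array(c['rvec']))[0]; return K,R,np.array(c['tvec']).ravel()
    s=s or ctrl.read_state(); T=np.eye(4); T[:3,:3]=Ro.from_euler('xyz',s['tool_rot']).as_matrix(); T[:3,3]=s['eef_pos']
    M=np.linalg.inv(T@np.array(c['hand_eye'])); return K,M[:3,:3],M[:3,3]
def plane(c,uv,z):
    K,R,t=c; o=-R.T@t; d=R.T@np.linalg.solve(K,[uv[0],uv[1],1]); return o+d*(z-o[2])/d[2]
def proj(c,p):
    K,R,t=c; q=K@(R@np.asarray(p,float)+t); return q[:2]/q[2]
def tri(c1,u1,c2,u2):
    P=[c[0]@np.c_[c[1],c[2]] for c in(c1,c2)]
    X=cv2.triangulatePoints(P[0],P[1],np.array(u1,float).reshape(2,1),np.array(u2,float).reshape(2,1)).ravel(); return X[:3]/X[3]
E
python3 - <<'E'
import cv2
t=cv2.imread('pics/top0.png'); cv2.imwrite('pics/c1.png',cv2.resize(t[170:262,265:475],None,fx=3.8,fy=3.8,interpolation=cv2.INTER_CUBIC))
from h import *
c=cam('top')
for n,u,z in [('trayTL',(119,181),12),('trayBR',(219,251),12),('trayTR',(219,181),12),('trayBL',(119,251),12),('cardleft',(277,205),115),('cardright',(319,213),115),('glassrim',(336,216),84),('peg',(372,207),24),('peg2',(403,216),24),('tamper',(450,233),90),('edge',(300,256),0)]: print(n,plane(c,u,z).round())
E
```

```text
trayTL [611. 556.  12.]
trayBR [377. 223.  12.]
trayTR [608. 224.  12.]
trayBL [380. 548.  12.]
cardleft [513.  31. 115.]
cardright [487. -98. 115.]
glassrim [ 480. -153.   84.]
peg [ 515. -277.   24.]
peg2 [ 484. -377.   24.]
tamper [ 423. -504.   90.]
edge [358. -41.   0.]
```

View pics/c1.png

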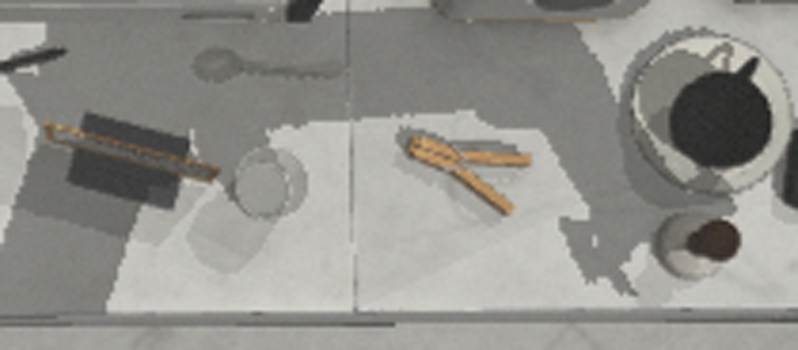

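Crop (3.8x, offset 265,170): the peg's jaws are at the left end (410,145) and its handle ends at (530,160) and (512,212). The card's top edge runs from (45,130) to (217,173), and the glass rim is at about (272,182). Next I'll move the wrist camera over the peg and glass.

```bash
cat >> h.py <<'E'
def togo(x,y,z,yaw):
    s=ctrl.read_state(); R=Ro.from_euler('xyz',s['tool_rot']); d=R.inv().apply(np.array([x,y,z])-s['eef_pos'])
    r=(R.inv()*Ro.from_euler('xyz',[np.pi,0,yaw])); print('tool-axes move',d.round(1),'then rot',r.as_rotvec().round(3),'now',s['eef_pos'].round(1),s['tool_rot'].round(3),'F',s['force'].round(1),'q',s['qpos'].round(2))
E
python3 -c "
from h import *
togo(470,-280,330,1.3)"
```

```text
tool-axes move [ 310.6 -199.2  -99.2] then rot [-0.002 -0.001 -0.87 ] now [ 270.6 -590.4  230.5] [-3.14  0.    0.43] F [-0.9  1.   0. ] q [ 1.08  0.63  0.04  1.52 -0.03  1.   -0.02]
```

Units first: shifts go in shares of 50 mm. So 38 mm is 0.76, -35 mm is -0.7.

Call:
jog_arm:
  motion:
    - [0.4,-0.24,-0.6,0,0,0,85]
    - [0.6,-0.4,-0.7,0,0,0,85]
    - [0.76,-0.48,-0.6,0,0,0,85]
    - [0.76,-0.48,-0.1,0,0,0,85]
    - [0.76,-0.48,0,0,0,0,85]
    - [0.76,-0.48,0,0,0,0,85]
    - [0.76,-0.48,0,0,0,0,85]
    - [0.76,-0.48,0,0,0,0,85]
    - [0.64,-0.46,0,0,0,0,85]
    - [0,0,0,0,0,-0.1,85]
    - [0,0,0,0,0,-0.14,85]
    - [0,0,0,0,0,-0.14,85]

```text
refused: motion: the value is not of type 'object' (schema: type "object"). Nothing was moved.
```

The call was refused and nothing moved: it wants an object with the rows under "offsets". Same move again in that form.

Call:
jog_arm:
  motion: {"offsets": [[0.4,-0.24,-0.6,0,0,0,85],[0.6,-0.4,-0.7,0,0,0,85],[0.76,-0.48,-0.6,0,0,0,85],[0.76,-0.48,-0.1,0,0,0,85],[0.76,-0.48,0,0,0,0,85],[0.76,-0.48,0,0,0,0,85],[0.76,-0.48,0,0,0,0,85],[0.76,-0.48,0,0,0,0,85],[0.64,-0.46,0,0,0,0,85],[0,0,0,0,0,-0.1,85],[0,0,0,0,0,-0.14,85],[0,0,0,0,0,-0.14,85]]}

```text
clock: 1.3
eef_pos: [467.8, -283.1, 328.5]
tool_rot: [-3.141, 0.0, 0.817]
force: [0.2, -0.1, 0.4]
width: 84.8
gripper_force: 0.0
```

Call:
jog_arm:
  motion: {"offsets": [[0,0,0,0,0,-0.14,85],[0,0,0,0,0,-0.14,85],[0,0,0,0,0,-0.14,85],[0,0,0,0,0,-0.07,85],[0,0,0,0,0,0,85],[0,0,0,0,0,0,85]]}

```text
clock: 1.9
eef_pos: [467.6, -283.8, 328.6]
tool_rot: [-3.141, -0.0, 1.298]
force: [-0.1, 0.1, 0.3]
width: 84.8
gripper_force: 0.0
```

```bash
python3 -c "
from h import *
togo(470,-280,330,1.3)
s=ctrl.read_state(); im=cams.get_image('wrist'); cv2.imwrite('pics/w1.png',im); import json; json.dump({k:np.array(s[k]).tolist() for k in('eef_pos','tool_rot')},open('w1.json','w'))"
```

```text
tool-axes move [ 4.3  1.3 -1.4] then rot [-0.001 -0.    -0.002] now [ 467.6 -283.8  328.6] [-3.141 -0.     1.298] F [-0.1  0.1  0.3] q [ 0.65  0.39 -0.22  1.67  0.09  1.1   0.13]
```

View pics/w1.png

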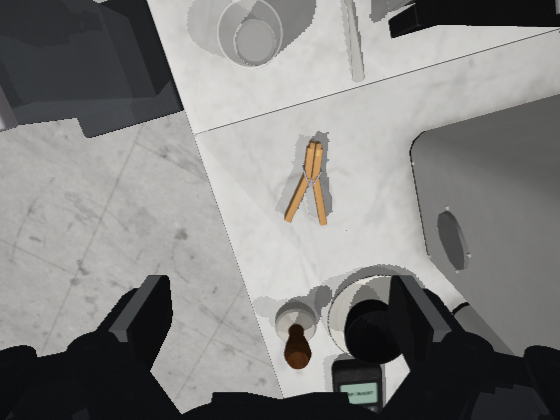

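The wrist image shows the peg with its jaws at (314,145) and handle ends at (289,218) and (323,222), and the glass at the top at (250,33). I'll take a second view 110 mm further on.

Call:
jog_arm:
  motion: {"offsets": [[0.6,0,0,0,0,0,85],[0.8,0,0,0,0,0,85],[0.7,0,0,0,0,0,85],[0.1,0,0,0,0,0,85],[0,0,0,0,0,0,85],[0,0,0,0,0,0,85]]}

```text
clock: 2.55
eef_pos: [496.9, -179.1, 328.8]
tool_rot: [-3.141, 0.001, 1.298]
force: [-0.1, -1.0, 0.3]
width: 84.8
gripper_force: 0.0
```

```bash
python3 -c "
from h import *
togo(470,-180,330,1.3)
s=ctrl.read_state(); im=cams.get_image('wrist'); cv2.imwrite('pics/w2.png',im); import json; json.dump({k:np.array(s[k]).tolist() for k in('eef_pos','tool_rot')},open('w2.json','w'))"
```

```text
tool-axes move [ -8.1 -25.7  -1.2] then rot [-0.     0.001 -0.002] now [ 496.9 -179.1  328.8] [-3.141e+00  1.000e-03  1.298e+00] F [-0.1 -1.   0.3] q [ 0.47  0.36 -0.25  1.71  0.1   1.08 -0.08]
```

View pics/w2.png

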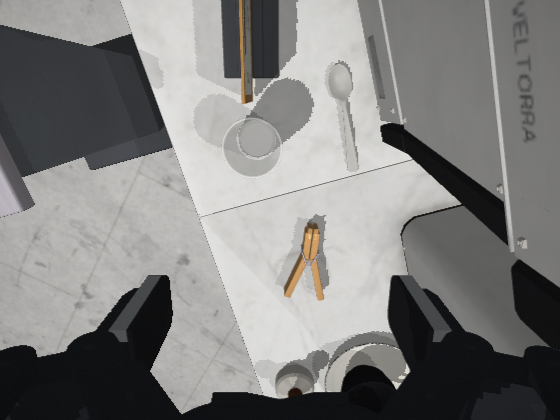

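View 2: the glass rim is centred at about (252,147) with its foot at (257,138), the card's near edge is at (247,101), and the peg runs from (311,225) to its handle ends at (289,297) and (320,299).

```bash
cat > m.py <<'E'
from h import *
import json
C={k:cam('wrist',{q:np.array(v) for q,v in json.load(open(k+'.json')).items()}) for k in('w1','w2')}
C['top']=cam('top')
for z in(84,):
  for k,u in(('w1',(250,33)),('w2',(252,147)),('top',(265+272/3.8,170+178/3.8))): print('rim',k,plane(C[k],u,84).round(1))
for k,u in(('w1',(255.5,41)),('w2',(257,138)),('top',(265+258/3.8,170+182/3.8))): print('foot',k,plane(C[k],u,0).round(1))
print('tri rim',tri(C['w1'],(250,33),C['w2'],(252,147)).round(1))
for a,b in(((223,147),(281,147)),((252,118),(252,176))): print('rim diam',np.linalg.norm(plane(C['w2'],a,84)-plane(C['w2'],b,84)).round(1))
P={}
for k,f in(('w1','w1'),('w2','w2'),('top','top0')):
    im=cv2.imread(f'pics/{f}.png'); h=cv2.cvtColor(im,cv2.COLOR_BGR2HSV)
    m=cv2.inRange(h,(8,90,90),(22,255,255)); 
    n,l,st,ce=cv2.connectedComponentsWithStats(m)
    for i in range(1,n):
        if st[i,4]>60: print(k,i,st[i],ce[i].round(1))
    mm=cv2.morphologyEx(m,cv2.MORPH_CLOSE,np.ones((5,5)))
    cs=[c for c in cv2.findContours(mm,0,1)[0] if cv2.contourArea(c)>50]
    for c in cs:
        hull=cv2.convexHull(c); print('  tri',cv2.minEnclosingTriangle(hull)[1].reshape(-1,2).round(1).tolist(),'poly',cv2.approxPolyDP(hull,2,True).reshape(-1,2).tolist())
E
python3 m.py
```

```text
rim w1 [ 476.2 -150.2   84. ]
rim w2 [ 476.1 -149.    84. ]
rim top [ 477.8 -154.5   84. ]
foot w1 [ 477.1 -147.3    0. ]
foot w2 [ 476.2 -149.8    0. ]
foot top [ 482.7 -151.5    0. ]
tri rim [ 475.8 -149.5   79.9]
rim diam 59.7
rim diam 59.6
w1 1 [305 142  18  40 535] [313.  160.4]
w1 2 [285 174  23  48 382] [295.9 199. ]
w1 3 [313 179  14  46 308] [319.5 202.6]
  tri [[319.70001220703125, 107.4000015258789], [282.5, 220.5], [326.20001220703125, 224.60000610351562]] poly [[311, 142], [320, 143], [322, 149], [325, 224], [285, 219], [307, 146]]
w2 1 [239   0   7 104 395] [241.8  50.2]
w2 5 [303 226  17  37 445] [310.5 243.2]
w2 6 [285 254  21  44 358] [294.5 276.1]
w2 7 [311 260  13  40 238] [316.9 280.4]
  tri [[316.5, 194.60000610351562], [281.3999938964844, 296.5], [323.1000061035156, 299.3999938964844]] poly [[315, 223], [319, 234], [323, 298], [286, 296], [285, 286], [305, 228]]
  tri [[239.0, -81.0], [239.0, 103.0], [245.8000030517578, 103.0]] poly [[239, 0], [242, 0], [244, 103]]
top 5 [373 206  13   8  66] [378.8 209.8]
  tri [[363.6000061035156, 204.0], [398.5, 225.5], [403.29998779296875, 211.10000610351562]] poly [[373, 207], [403, 211], [399, 224], [375, 211]]
```

```bash
cat >> m.py <<'E'
print('----')
for u in((240.5,3),(241.5,30),(243,60),(244.5,103)): print('card top',plane(C['w2'],u,115).round(1))
for k in('w1','w2'):
    f=lambda *u:plane(C[k],u,24)
    a=dict(w1=[(315.5,142.5),(287,219.5),(323.5,223.5)],w2=[(313,224.5),(288,296),(320,298.5)])[k]
    J,L,Rr=[f(*u) for u in a]; M=(L+Rr)/2; d=J-M
    print(k,J.round(1),L.round(1),Rr.round(1),'len',np.linalg.norm(d).round(1),'span',np.linalg.norm(L-Rr).round(1),'yaw',np.arctan2(d[1],d[0]).round(3))
a=dict(w1=[(315.5,142.5),(287,219.5),(323.5,223.5)],w2=[(313,224.5),(288,296),(320,298.5)])
print([tri(C['w1'],p,C['w2'],q).round(1).tolist() for p,q in zip(a['w1'],a['w2'])])
im=cv2.imread('pics/w2.png'); cv2.imwrite('pics/c2.png',np.hstack([cv2.resize(im[0:190,190:310],None,fx=3.1,fy=3.1,interpolation=2),cv2.resize(im[215:310,270:340],None,fx=5.5,fy=6.2,interpolation=2)]))
E
python3 m.py | sed -n '/----/,$p'
```

```text
----
card top [505.6 -26.  115. ]
card top [500.1 -46.2 115. ]
card top [494.2 -69.7 115. ]
card top [ 484.5 -105.1  115. ]
w1 [ 514.1 -275.5   24. ] [ 456.1 -359.4   24. ] [ 499.1 -377.    24. ] len 99.6 span 46.5 yaw 1.195
w2 [ 515.4 -270.6   24. ] [ 457.9 -360.8   24. ] [ 498.5 -376.2   24. ] len 104.8 span 43.5 yaw 1.208
[[515.3, -278.8, 2.0], [457.4, -358.3, 27.9], [498.8, -377.8, 21.7]]
```

View pics/c2.png

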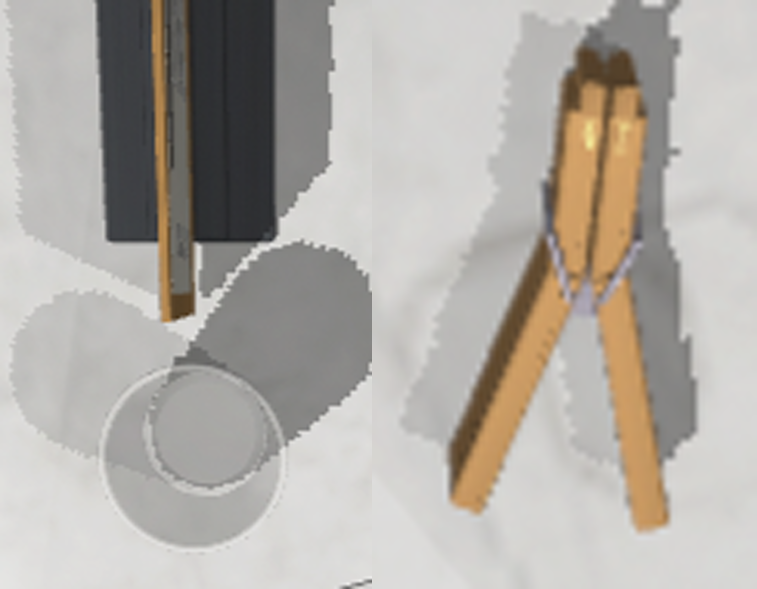

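The crop shows the card's top near corner at (243,102.5), the rim centre at (252.3,147.4), the peg's jaw tips (top face) at (312,228) and its handle ends at (287,297) and (320,300). Everything agrees, so I'll grasp the glass first.

```bash
python3 - <<'E'
from h import *
import json
c=cam('wrist',{q:np.array(v) for q,v in json.load(open('w2.json')).items()})
A=plane(c,(243.2,102.6),115); print('edge top',A.round(1),'edge low',plane(c,(249,100.6),10).round(1))
print('foot corners z20',[plane(c,u,20).round(1).tolist() for u in((190+107/3.1,240/3.1),(190+275/3.1,240/3.1),(190+98/3.1,0),(190+273/3.1,0))])
J,L,R=[plane(c,u,24) for u in((312.2,228),(286.7,296.8),(320.4,299.8))]; M=(L+R)/2;d=J-M
print('peg',J.round(1),M.round(1),np.linalg.norm(d),np.linalg.norm(L-R),np.arctan2(d[1],d[0]))
togo(476.2,-149.5,46,1.31)
E
```

```text
edge top [ 483.5 -104.5  115. ] edge low [ 480.5 -104.4   10. ]
foot corners z20 [[462.0, -72.6, 20.0], [521.3, -89.3, 20.0], [483.6, 2.9, 20.0], [542.0, -13.4, 20.0]]
peg [ 513.3 -274.9   24. ] [ 477.2 -369.9   24. ] 101.642978234787 45.879031172782256 1.2080095145517868
tool-axes move [ 23.6 -27.9 282.8] then rot [-0.     0.001 -0.013] now [ 496.8 -179.5  328.8] [-3.141e+00  1.000e-03  1.297e+00] F [-0.   0.3  0.3] q [ 0.47  0.36 -0.25  1.71  0.1   1.08 -0.08]
```

Converted, 20 mm is 0.4, 45 mm is 0.9.

Call:
jog_arm:
  motion: {"offsets": [[0.24,-0.28,0.4,0,0,0,85],[0.23,-0.28,0.8,0,0,0,85],[0,0,0.9,0,0,0,85],[0,0,0.9,0,0,0,85],[0,0,0.7,0,0,0,85],[0,0,0.4,0,0,0,85],[0,0,0.1,0,0,0,85],[0,0,0,0,0,0,85],[0,0,0,0,0,0,85]]}

```text
clock: 3.5
eef_pos: [477.4, -148.5, 119.9]
tool_rot: [3.139, 0.0, 1.299]
force: [0.4, 0.7, 0.2]
width: 85.4
gripper_force: 0.0
```

```bash
python3 - <<'E'
from h import *
togo(476.2,-149.5,46,1.304)
im=cams.get_image('wrist'); cv2.imwrite('pics/w3.png',im)
E
```

```text
tool-axes move [-1.3 -1.1 73.9] then rot [ 0.002  0.    -0.005] now [ 477.4 -148.5  119.9] [3.139 0.    1.299] F [0.4 0.7 0.2] q [ 0.38  0.59 -0.19  2.03  0.21  0.53 -0.24]
```

View pics/w3.png

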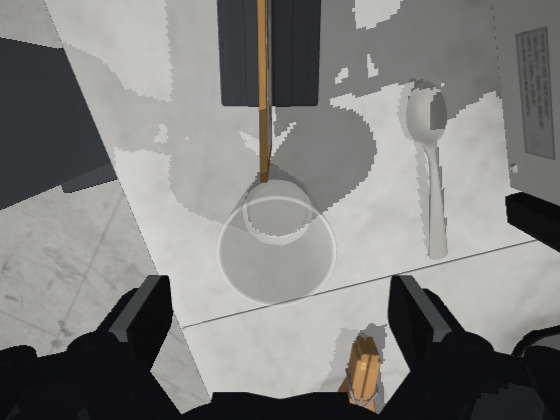

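The wrist image shows the rim centred at (277,250), midway between the fingers. I'll continue down.

Call:
jog_arm:
  motion: {"offsets": [[-0.02,-0.02,0.4,0,0,0,85],[0,0,0.5,0,0,0,85],[0,0,0.4,0,0,0,85],[0,0,0.14,0,0,0,85],[0,0,0,0,0,0,85],[0,0,0,0,0,0,62],[0,0,0,0,0,0,52],[0,0,0,0,0,0,50],[0,0,0,0,0,0,50],[0,0,0,0,0,0,50],[0,0,0,0,0,0,50]]}

```text
clock: 4.65
eef_pos: [476.3, -148.6, 48.6]
tool_rot: [3.139, 0.0, 1.3]
force: [-0.5, 0.7, 6.7]
width: 60.5
gripper_force: 63.3
```

```bash
python3 - <<'E'
from h import *
togo(476.2,-149.5,46,1.304)
E
```

```text
tool-axes move [-0.9  0.1  2.6] then rot [ 0.003  0.    -0.004] now [ 476.3 -148.6   48.6] [3.139 0.    1.3  ] F [-0.5  0.7  6.7] q [ 0.34  0.72 -0.14  2.08  0.26  0.36 -0.28]
```

Converted, -8 mm is -0.16, -35 mm is -0.7.

Call:
jog_arm:
  motion: {"offsets": [[0,0,-0.16,0,0,0,50],[0,0,-0.36,0,0,0,50],[0,0,-0.56,0,0,0,50],[0,0,-0.7,0,0,0,50],[0,0,-0.6,0,0,0,50],[0,0,-0.4,0,0,0,50],[0,0,-0.16,0,0,0,50],[0,0,0,0,0,0,50]]}

```text
clock: 5.45
eef_pos: [475.8, -148.6, 195.2]
tool_rot: [3.139, 0.0, 1.3]
force: [1.1, 0.1, -1.9]
width: 60.2
gripper_force: 65.3
```

```bash
python3 - <<'E'
from h import *
togo(476,305,195,1.304)
E
```

```text
tool-axes move [ 4.371e+02 -1.214e+02 -2.000e-01] then rot [ 0.003  0.    -0.004] now [ 475.8 -148.6  195.2] [3.139 0.    1.3  ] F [ 1.1  0.1 -1.9] q [ 0.42  0.47 -0.24  1.97  0.17  0.72 -0.2 ]
```

Converted, 40 mm is 0.8, -8 mm is -0.16.

Call:
jog_arm:
  motion: {"offsets": [[0.24,-0.06,0,0,0,0,50],[0.5,-0.14,0,0,0,0,50],[0.72,-0.2,0,0,0,0,50],[0.8,-0.22,0,0,0,0,50],[0.8,-0.22,0,0,0,0,50],[0.8,-0.22,0,0,0,0,50],[0.8,-0.22,0,0,0,0,50],[0.8,-0.22,0,0,0,0,50],[0.8,-0.22,0,0,0,0,50],[0.8,-0.22,0,0,0,0,50],[0.72,-0.22,0,0,0,0,50],[0.52,-0.16,0,0,0,0,50]]}

```text
clock: 6.65
eef_pos: [472.3, 286.4, 192.2]
tool_rot: [-3.139, 0.001, 1.304]
force: [0.5, -0.6, -0.7]
width: 60.4
gripper_force: 65.3
```

Call:
jog_arm:
  motion: {"offsets": [[0.32,-0.1,0,0,0,0,50],[0.12,-0.02,0,0,0,0,50],[0,0,0,0,0,0,50],[0,0,0,0,0,0,50]]}

```text
clock: 7.05
eef_pos: [475.0, 303.3, 193.4]
tool_rot: [-3.141, 0.002, 1.298]
force: [0.3, -1.2, -2.2]
width: 60.1
gripper_force: 65.3
```

```bash
python3 - <<'E'
from h import *
togo(476,305,51,1.304)
cv2.imwrite('pics/w4.png',cams.get_image('wrist'))
E
```

```text
tool-axes move [  2.3   0.5 142.4] then rot [-0.     0.002 -0.006] now [475.  303.3 193.4] [-3.141e+00  2.000e-03  1.298e+00] F [ 0.3 -1.2 -2.2] q [-0.47  0.56 -0.23  1.8   0.17  0.81 -1.06]
```

View pics/w4.png

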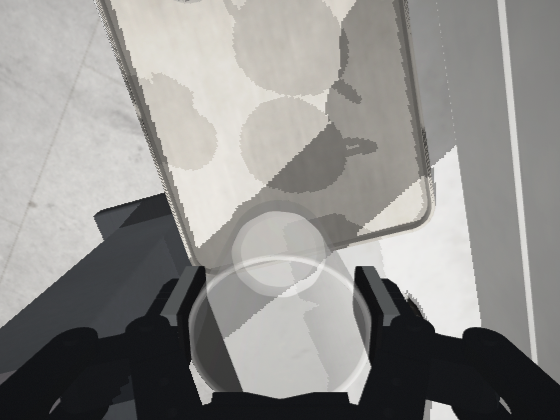

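The image shows the glass held between the fingers, and the tray's near rim running from (200,265) to (430,215). I'll check where that rim lies.

```bash
python3 - <<'E'
from h import *
c=cam('wrist'); print([plane(c,u,12).round().tolist() for u in((205,268),(340,245),(425,215),(160,190),(415,130),(105,20),(405,20))])
t=cam('top'); print([plane(t,u,12).round().tolist() for u in((219,251),(219,181))])
E
```

```text
[[384.0, 243.0, 12.0], [514.0, 231.0, 12.0], [595.0, 239.0, 12.0], [371.0, 326.0, 12.0], [599.0, 317.0, 12.0], [379.0, 466.0, 12.0], [605.0, 403.0, 12.0]]
[[377.0, 223.0, 12.0], [608.0, 224.0, 12.0]]
```

Converted, 28 mm is 0.56, 24 mm is 0.48.

Call:
jog_arm:
  motion: {"offsets": [[0.2,-0.06,0.2,0,0,0,50],[0.28,-0.06,0.4,0,0,0,50],[0,0,0.56,0,0,0,50],[0,0,0.56,0,0,0,50],[0,0,0.48,0,0,0,50],[0,0,0.28,0,0,0,50],[0,0,0.16,0,0,0,50],[0,0,0.06,0,0,0,50],[0,0,0,0,0,0,50],[0,0,0,0,0,0,50]]}

```text
clock: 8.1
eef_pos: [476.1, 330.6, 59.9]
tool_rot: [3.14, -0.002, 1.3]
force: [0.7, -1.0, -2.4]
width: 60.2
gripper_force: 65.3
```

```bash
python3 -c "
from h import *
togo(480,325,51,1.304)"
```

```text
tool-axes move [-4.3  5.2  8.9] then rot [ 0.001 -0.002 -0.004] now [476.1 330.6  59.9] [ 3.14e+00 -2.00e-03  1.30e+00] F [ 0.7 -1.  -2.4] q [-0.54  0.77 -0.17  1.85  0.24  0.54 -1.14]
```

Converted, 4 mm is 0.08, 2.5 mm is 0.05.

Call:
jog_arm:
  motion: {"offsets": [[0,0,0.08,0,0,0,50],[0,0,0.05,0,0,0,50],[0,0,0.02,0,0,0,50],[0,0,0,0,0,0,50],[0,0,0,0,0,0,50]]}

```text
clock: 8.6
eef_pos: [475.5, 330.1, 51.4]
tool_rot: [3.142, -0.0, 1.3]
force: [0.3, -0.2, -1.3]
width: 60.4
gripper_force: 65.3
```

Call:
jog_arm:
  motion: {"offsets": [[0,0,0.01,0,0,0,50],[0,0,0.01,0,0,0,50],[0,0,0,0,0,0,50],[0,0,0,0,0,0,50]]}

```text
clock: 9.0
eef_pos: [475.6, 330.3, 50.7]
tool_rot: [3.141, -0.0, 1.3]
force: [-0.8, 0.5, 2.5]
width: 60.3
gripper_force: 65.5
```

Call:
jog_arm:
  motion: {"offsets": [[0,0,0,0,0,0,64],[0,0,0,0,0,0,70],[0,0,0,0,0,0,85],[0,0,0,0,0,0,85],[0,0,0,0,0,0,85],[0,0,-0.2,0,0,0,85],[0,0,-0.6,0,0,0,85],[0,0,-0.8,0,0,0,85],[0,0,-0.8,0,0,0,85],[0,0,-0.6,0,0,0,85],[0,0,0,0,0,0,85],[0,0,0,0,0,0,85]]}

```text
clock: 10.2
eef_pos: [475.7, 330.1, 201.5]
tool_rot: [3.14, -0.001, 1.3]
force: [-0.7, -0.2, -1.1]
width: 85.0
gripper_force: 0.0
```

```bash
python3 -c "
from h import *
togo(480,-220,200,1.208)
cv2.imwrite('pics/w5.png',cams.get_image('wrist'))
im=cams.get_image('top'); cv2.imwrite('pics/top5.png',im)
cv2.imwrite('pics/c5.png',np.hstack([cv2.imread('pics/w5.png')[:300,150:420],cv2.resize(im[170:262,110:230],None,fx=3.26,fy=3.26)[:300]]))"
```

```text
tool-axes move [-528.9  151.5    1. ] then rot [ 0.001 -0.001  0.092] now [475.7 330.1 201.5] [ 3.14e+00 -1.00e-03  1.30e+00] F [-0.7 -0.2 -1.1] q [-0.5   0.57 -0.24  1.75  0.17  0.84 -1.09]
```

View pics/c5.png

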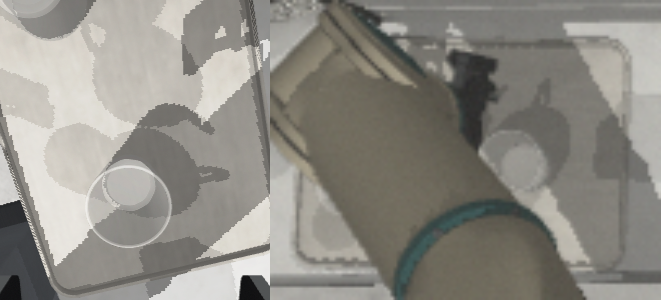

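The crop shows the glass standing upright and free on the tray at (128,205), inside the rim, with the two tumblers untouched. Next is the peg.

Converted, -20 mm is -0.4, -43 mm is -0.86.

Call:
jog_arm:
  motion: {"offsets": [[-0.4,0.12,0,0,0,0,85],[-0.7,0.2,0,0,0,0,85],[-0.86,0.24,0,0,0,0,85],[-0.86,0.24,0,0,0,0,85],[-0.86,0.24,0,0,0,0,85],[-0.86,0.24,0,0,0,0,85],[-0.86,0.24,0,0,0,0,85],[-0.86,0.24,0,0,0,0,85],[-0.86,0.24,0,0,0,0,85],[-0.86,0.24,0,0,0,0,85],[-0.86,0.24,0,0,0,0,85],[-0.86,0.24,0,0,0,0,85]]}

```text
clock: 11.5
eef_pos: [475.5, -175.1, 199.1]
tool_rot: [-3.139, -0.0, 1.3]
force: [1.0, -0.1, -0.1]
width: 84.9
gripper_force: 0.0
```

Call:
jog_arm:
  motion: {"offsets": [[-0.86,0.24,0,0,0,0,85],[-0.86,0.24,0,0,0,0,85],[-0.76,0.24,0,0,0,0,85],[-0.6,0.2,0,0,0,0,85],[-0.3,0.08,0,0,0,0.05,85],[0,0,0,0,0,0.04,85],[0,0,0,0,0,0,85],[0,0,0,0,0,0,85]]}

```text
clock: 12.3
eef_pos: [479.6, -348.1, 199.8]
tool_rot: [-3.14, -0.001, 1.212]
force: [0.2, 0.2, 0.1]
width: 85.4
gripper_force: 0.0
```

```bash
python3 -c "
from h import *
togo(483.5,-353.1,140,1.208)"
```

```text
tool-axes move [-3.4  5.5 59.7] then rot [-0.002 -0.001  0.004] now [ 479.6 -348.1  199.8] [-3.140e+00 -1.000e-03  1.212e+00] F [0.2 0.2 0.1] q [ 0.71  0.59 -0.21  1.71  0.15  0.86  0.08]
```

```bash
python3 - <<'E'
from h import *
c=cam('wrist'); im=cams.get_image('wrist'); cv2.imwrite('pics/w6.png',im)
h=cv2.cvtColor(im,cv2.COLOR_BGR2HSV); m=cv2.inRange(h,(8,90,130),(24,255,255))
n,l,st,ce=cv2.connectedComponentsWithStats(m)
for i in range(1,n):
    if st[i,4]>80:
        cn=cv2.findContours((l==i).astype('uint8'),0,1)[0][0]; r=cv2.boxPoints(cv2.minAreaRect(cn))
        print(st[i],[[*p.round(1).tolist(),*plane(c,p,24)[:2].round(1).tolist()] for p in r])
mm=cv2.morphologyEx(m,cv2.MORPH_CLOSE,np.ones((7,7)));cn=max(cv2.findContours(mm,0,1)[0],key=cv2.contourArea)
print([[*map(int,p),*plane(c,p,24)[:2].round(1).tolist()] for p in cv2.approxPolyDP(cv2.convexHull(cn),3,True).reshape(-1,2)])
E
```

```text
[277  90  11  59 493] [[277.0, 90.0, 505.5, -272.8], [287.0, 90.0, 513.0, -275.7], [287.0, 148.0, 496.8, -319.6], [277.0, 148.0, 488.9, -316.6]]
[289  90  11  59 508] [[289.0, 90.0, 514.6, -276.2], [299.0, 90.0, 522.1, -279.1], [299.0, 148.0, 506.3, -323.2], [289.0, 148.0, 498.4, -320.2]]
[256 141  29  69 634] [[254.89999389648438, 206.3000030517578, 452.2, -358.0], [276.70001220703125, 140.89999389648438, 490.7, -311.0], [286.29998779296875, 144.10000610351562, 497.4, -316.3], [264.5, 209.5, 459.1, -363.7]]
[291 143  26  67 628] [[289.1000061035156, 145.1999969482422, 499.3, -318.0], [298.6000061035156, 142.60000610351562, 507.5, -318.8], [316.70001220703125, 207.5, 503.1, -378.4], [307.20001220703125, 210.1999969482422, 494.4, -377.7]]
[[296, 90, 519.9, -278.2], [316, 207, 502.8, -377.7], [263, 209, 458.0, -362.8], [256, 206, 453.2, -358.1], [278, 98, 504.0, -278.9], [282, 90, 509.3, -274.2]]
```

```bash
python3 -c "
from h import *
togo(483.9,-357,4,1.214)"
```

```text
tool-axes move [ -6.9   7.2 196. ] then rot [-0.001 -0.001 -0.002] now [ 479.7 -348.2  200. ] [-3.140e+00 -1.000e-03  1.212e+00] F [-0.4  0.2  0. ] q [ 0.71  0.59 -0.21  1.71  0.15  0.86  0.08]
```

Converted, 40 mm is 0.8, 38 mm is 0.76.

Call:
jog_arm:
  motion: {"offsets": [[-0.08,0.08,0.4,0,0,0,85],[-0.06,0.06,0.7,0,0,0,85],[0,0,0.8,0,0,0,85],[0,0,0.76,0,0,0,85],[0,0,0.56,0,0,0,85],[0,0,0.3,0,0,0,85],[0,0,0.16,0,0,0,85],[0,0,0.06,0,0,0,85],[0,0,0,0,0,0,85],[0,0,0,0,0,0,85]]}

```text
clock: 13.35
eef_pos: [484.5, -359.4, 14.7]
tool_rot: [3.139, 0.0, 1.21]
force: [1.3, 0.4, 0.5]
width: 85.3
gripper_force: 0.0
```

```bash
python3 -c "
from h import *
togo(483.9,-357,4,1.214)"
```

```text
tool-axes move [ 2.  -1.5 10.7] then rot [ 0.002  0.    -0.004] now [ 484.5 -359.4   14.7] [3.139 0.    1.21 ] F [1.3 0.4 0.5] q [ 0.68  0.86 -0.14  1.79  0.22  0.5   0.03]
```

Converted, 5 mm is 0.1, 4 mm is 0.08.

Call:
jog_arm:
  motion: {"offsets": [[0.04,-0.02,0.1,0,0,0,80],[0,0,0.08,0,0,0,70],[0,0,0.01,0,0,0,60],[0,0,0,0,0,0,54],[0,0,0,0,0,0,48],[0,0,0,0,0,0,42],[0,0,0,0,0,0,36],[0,0,0,0,0,0,30],[0,0,0,0,0,0,25]]}

```text
clock: 14.25
eef_pos: [484.6, -358.1, 5.7]
tool_rot: [3.138, 0.002, 1.209]
force: [-0.4, -0.0, 10.1]
width: 25.4
gripper_force: 10.6
```

Call:
jog_arm:
  motion: {"offsets": [[0,0,0,0,0,0,20],[0,0,0,0,0,0,18],[0,0,0,0,0,0,18],[0,0,0,0,0,0,18],[0,0,0,0,0,0,18]]}

```text
clock: 14.75
eef_pos: [484.5, -358.1, 5.9]
tool_rot: [3.138, 0.001, 1.209]
force: [-2.6, -0.4, 12.2]
width: 19.6
gripper_force: 58.8
```

```bash
python3 -c "
from h import *
togo(483.9,-357,4,1.214)"
```

```text
tool-axes move [ 0.8 -0.9  1.9] then rot [ 0.003  0.001 -0.005] now [ 484.5 -358.1    5.9] [3.138e+00 1.000e-03 1.209e+00] F [-2.6 -0.4 12.2] q [ 0.67  0.87 -0.13  1.8   0.22  0.48  0.03]
```

Converted, -14 mm is -0.28, -8 mm is -0.16.

Call:
jog_arm:
  motion: {"offsets": [[0,0,-0.08,0,0,0,18],[0,0,-0.16,0,0,0,18],[0,0,-0.28,0,0,0,18],[0,0,-0.28,0,0,0,18],[0,0,-0.16,0,0,0,18],[0,0,-0.06,0,0,0,18],[0,0,0,0,0,0,18],[0,0,0,0,0,0,18],[0,0,0,0,0,0,18]]}

```text
clock: 15.65
eef_pos: [483.1, -356.4, 54.4]
tool_rot: [-3.141, -0.0, 1.21]
force: [-0.8, -0.4, -0.8]
width: 20.0
gripper_force: 58.9
```

```bash
python3 - <<'E'
from h import *
s=ctrl.read_state();c=cam('wrist',s);z=s['eef_pos'][2]+18
im=cams.get_image('wrist'); cv2.imwrite('pics/w7.png',im)
h=cv2.cvtColor(im,cv2.COLOR_BGR2HSV); m=cv2.inRange(h,(8,90,110),(24,255,255))
n,l,st,ce=cv2.connectedComponentsWithStats(m)
for i in range(1,n):
    if st[i,4]>80:
        cn=cv2.findContours((l==i).astype('uint8'),0,1)[0][0]; r=cv2.boxPoints(cv2.minAreaRect(cn))
        print(st[i],[[*p.round(1).tolist(),*plane(c,p,z)[:2].round(1).tolist()] for p in r])
cv2.imwrite('pics/c7.png',cv2.resize(im[0:420,170:400],None,fx=1.4,fy=1.4))
togo(483.9,-357,50,1.304)
E
```

```text
[ 215   58   61  189 4326] [[208.1999969482422, 60.70000076293945, 493.3, -266.9], [241.39999389648438, 52.400001525878906, 503.8, -268.4], [288.79998779296875, 242.10000610351562, 495.6, -332.6], [255.60000610351562, 250.39999389648438, 483.3, -331.4]]
[ 286   58   60  141 3227] [[279.6000061035156, 195.1999969482422, 498.7, -315.2], [326.8999938964844, 53.29999923706055, 528.4, -277.9], [353.6000061035156, 62.20000076293945, 535.3, -283.3], [306.29998779296875, 204.10000610351562, 506.2, -321.4]]
[287 185  25  53 894] [[286.20001220703125, 236.3000030517578, 495.5, -330.2], [289.0, 183.8000030517578, 503.1, -312.5], [312.29998779296875, 185.10000610351562, 510.4, -315.8], [309.6000061035156, 237.5, 503.1, -333.6]]
[ 285  282   22   57 1120] [[285.0, 282.0, 488.7, -347.1], [306.0, 282.0, 496.0, -349.8], [306.0, 338.0, 487.9, -372.8], [285.0, 338.0, 480.2, -369.9]]
[254 307  22  32 516] [[254.0, 338.0, 468.9, -365.6], [254.0, 307.0, 474.0, -352.8], [275.0, 307.0, 481.5, -355.6], [275.0, 338.0, 476.6, -368.5]]
tool-axes move [-0.3  1.   4.3] then rot [-0.001 -0.    -0.094] now [ 483.1 -356.4   54.3] [-3.141 -0.     1.21 ] F [-0.8  0.   0. ] q [ 0.69  0.8  -0.16  1.79  0.21  0.57  0.04]
```

View pics/c7.png

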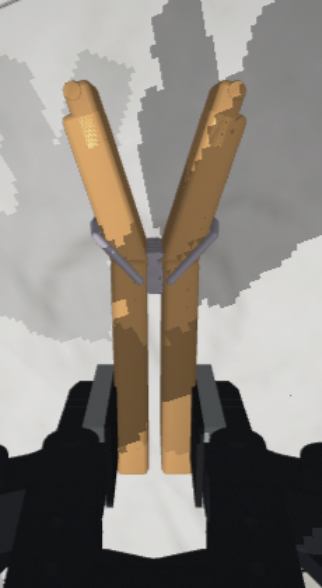

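The peg is squeezed fully open and symmetric along the tool x axis. Its jaw tips are at about (238,61) and (325,61) in the image, a gap of about 28 mm. Now I'll lift it and re-measure the card's edge from above, before lowering to the final height.

Units first: shifts go in shares of 50 mm. So -5 mm is -0.1, -30 mm is -0.6.

Call:
jog_arm:
  motion: {"offsets": [[0,0,-0.3,0,0,0,18],[0,0,-0.5,0,0,0,18],[0,0,-0.6,0,0,0,18],[0,0,-0.6,0,0,-0.03,18],[0,0,-0.6,0,0,-0.04,18],[0,0,-0.5,0,0,-0.02,18],[0,0,-0.3,0,0,0,18],[0,0,-0.1,0,0,0,18],[0,0,0,0,0,0,18]]}

```text
clock: 16.6
eef_pos: [483.6, -356.8, 230.9]
tool_rot: [3.14, 0.001, 1.3]
force: [-0.5, -0.3, -0.7]
width: 19.9
gripper_force: 58.9
```

```bash
python3 -c "
from h import *
togo(456,-201,230,1.304)"
```

```text
tool-axes move [142.7 -68.3   0.7] then rot [ 0.001  0.001 -0.004] now [ 483.6 -356.8  230.9] [3.14e+00 1.00e-03 1.30e+00] F [-0.5 -0.3 -0.7] q [ 0.74  0.56 -0.24  1.66  0.16  0.94  0.17]
```

Converted, 30 mm is 0.6, 26 mm is 0.52.

Call:
jog_arm:
  motion: {"offsets": [[0.24,-0.12,0,0,0,0,18],[0.48,-0.22,0,0,0,0,18],[0.6,-0.28,0,0,0,0,18],[0.6,-0.3,0,0,0,0,18],[0.52,-0.24,0,0,0,0,18],[0.28,-0.14,0,0,0,0,18],[0.1,-0.06,0,0,0,0,18],[0,0,0,0,0,0,18],[0,0,0,0,0,0,18],[0,0,0,0,0,0,18]]}

```text
clock: 17.6
eef_pos: [455.7, -204.0, 229.7]
tool_rot: [3.141, 0.001, 1.298]
force: [-0.4, -0.1, -0.7]
width: 19.7
gripper_force: 58.9
```

```bash
cat > e.py <<'E'
from h import *
import sys
s=ctrl.read_state();c=cam('wrist',s)
im=cams.get_image('wrist'); cv2.imwrite(f'pics/{sys.argv[1]}.png',im)
h=cv2.cvtColor(im,cv2.COLOR_BGR2HSV); m=cv2.inRange(h,(8,80,70),(26,255,255))
n,l,st,ce=cv2.connectedComponentsWithStats(m)
print('tcp',s['eef_pos'].round(1),s['tool_rot'].round(3))
for i in range(1,n):
    if st[i,4]>80:
        print(st[i])
        a=l==i; y0,hh=st[i,1],st[i,3]
        for y in range(y0,y0+hh,max(1,hh//8)):
            x=np.where(a[y])[0]; print('   ',y,x.min(),x.max(),plane(c,(x.mean(),y),115)[:2].round(1)) if len(x) else 0
E
python3 e.py w8
```

```text
tcp [ 455.7 -204.   229.7] [3.141e+00 1.000e-03 1.298e+00]
[276   0   6  64 308]
    0 276 280 [490.6 -77.1]
    8 276 281 [489.7 -81.5]
    16 276 281 [488.5 -85.7]
    24 276 281 [487.3 -90.1]
    32 277 281 [486.4 -94.5]
    40 277 280 [484.8 -98.9]
    48 277 280 [ 483.6 -103.4]
    56 278 280 [ 482.6 -108. ]
[ 215   58   61  281 7088]
    58 219 232 [449.5 -99.9]
    93 217 248 [ 447.1 -121.5]
    128 229 260 [ 448.  -145.1]
    163 241 271 [ 448.6 -170. ]
    198 250 274 [ 443.5 -194.7]
    233 251 274 [ 438.2 -221. ]
    268 252 275 [ 430.9 -248.3]
    303 254 275 [ 423.1 -277.4]
    338 256 272 [ 413.6 -308.1]
[ 285   58   61  281 7198]
    58 328 341 [ 516.4 -118.7]
    93 311 343 [ 506.8 -138.2]
    128 300 331 [ 494.  -158.1]
    163 289 319 [ 480.6 -179. ]
    198 287 311 [ 472.6 -202.9]
    233 286 310 [ 463.3 -228. ]
    268 285 309 [ 455.3 -255.2]
    303 285 306 [ 446.4 -284. ]
    338 289 304 [ 438.9 -315.2]
```

```bash
python3 - <<'E'
from h import *
s=ctrl.read_state();c=cam('wrist',s);p=s['eef_pos'];R=Ro.from_euler('xyz',s['tool_rot'])
im=cv2.imread('pics/w8.png');h=cv2.cvtColor(im,cv2.COLOR_BGR2HSV); m=cv2.inRange(h,(8,80,70),(26,255,255))
T=lambda u,v,z:R.inv().apply(plane(c,(u,v),z)-p).round(2)
for r in(70,93,128,233,268,303):
    x=np.where(m[r,200:360])[0]+200; print('peg mid',r,T((x.min()+x.max())/2,r,p[2]+18))
print('tips',T(232,66,p[2]+6),T(328,66,p[2]+6))
for r in(4,20,36,46): 
    x=np.where(m[r,265:295])[0]+265; print('card',r,T(x.mean(),r,115))
print('bottom end',T(279,64,10), 'rot',s['tool_rot'])
for r in range(36,70,3): print(r,im[r,274:285].tolist()[2:9:2])
E
```

```text
peg mid 70 [ 84.54   0.37 -18.02]
peg mid 93 [ 77.68   0.36 -18.02]
peg mid 128 [ 66.77   0.36 -18.02]
peg mid 233 [ 30.14   0.51 -18.01]
peg mid 268 [ 16.43   0.51 -18.  ]
peg mid 303 [  1.85   0.32 -18.  ]
tips [ 86.46 -15.99  -6.03] [86.43 16.76 -6.02]
card 4 [129.47  -0.35 114.67]
card 20 [120.57  -0.37 114.67]
card 36 [111.46  -0.38 114.68]
card 46 [105.66  -0.39 114.68]
bottom end [ 1.0190e+02 -2.1000e-01  2.1968e+02] rot [3.14149158e+00 2.83486422e-04 1.29775900e+00]
36 [[150, 167, 180], [81, 137, 181], [78, 130, 173], [198, 201, 203]]
39 [[151, 168, 181], [81, 137, 181], [79, 132, 175], [200, 203, 205]]
42 [[156, 171, 185], [81, 137, 181], [77, 130, 173], [204, 209, 210]]
45 [[155, 171, 184], [81, 137, 180], [78, 130, 173], [205, 210, 212]]
48 [[153, 170, 182], [79, 137, 181], [78, 131, 173], [139, 142, 144]]
51 [[149, 164, 175], [81, 136, 179], [77, 127, 168], [138, 141, 142]]
54 [[175, 182, 188], [50, 82, 109], [42, 72, 95], [148, 149, 150]]
57 [[210, 212, 214], [49, 83, 108], [42, 71, 92], [208, 210, 211]]
60 [[212, 214, 216], [61, 92, 118], [81, 102, 122], [212, 214, 215]]
63 [[213, 217, 217], [112, 133, 151], [122, 139, 152], [213, 215, 216]]
66 [[215, 218, 219], [215, 218, 219], [214, 217, 217], [213, 218, 217]]
69 [[217, 219, 220], [217, 218, 219], [217, 218, 219], [216, 218, 219]]
```

Converted, -0.8 mm is -0.016, 32 mm is 0.64.

Call:
jog_arm:
  motion: {"offsets": [[-0.08,-0.016,0.2,0,0,0,18],[0,0,0.44,0,0,0,18],[0,0,0.6,0,0,0,18],[0,0,0.64,0,0,0,18],[0,0,0.6,0,0,0,18],[0,0,0.44,0,0,0,18],[0,0,0.3,0,0,0,18],[0,0,0.16,0,0,0,18],[0,0,0.06,0,0,0,18],[0,0,0,0,0,0,18],[0,0,0,0,0,0,18]]}

```text
clock: 18.75
eef_pos: [454.3, -206.5, 58.5]
tool_rot: [3.14, 0.0, 1.3]
force: [-0.3, 0.3, 0.1]
width: 19.8
gripper_force: 58.9
```

```bash
python3 - <<'E'
from h import *
s=ctrl.read_state(); y=1.2978
# final: edge=old TCP + 102 along x, card y -0.37 vs peg +0.4 ; tip at 86
p=np.array([455.7,-204.0]); ex=np.array([np.cos(y),np.sin(y)]); ey=np.array([np.sin(y),-np.cos(y)])
q=p+ex*36-0.77*ey; print(q); togo(q[0],q[1],56.5,y)
E
```

```text
[ 464.66476341 -169.12556929]
tool-axes move [38.8 -0.   2. ] then rot [0.001 0.    0.002] now [ 454.3 -206.5   58.5] [3.14 0.   1.3 ] F [-0.3  0.3  0.1] q [ 0.47  0.7  -0.16  2.07  0.27  0.39 -0.16]
```

Converted, 4 mm is 0.08, 2 mm is 0.04.

Call:
jog_arm:
  motion: {"offsets": [[0.06,0,0,0,0,0,18],[0.1,0,0,0,0,0,18],[0.08,0,0,0,0,0,18],[0.04,0,0,0,0,0,18],[0,0,0,0,0,0,18],[0,0,0,0,0,0,18]]}

```text
clock: 19.35
eef_pos: [457.6, -192.7, 57.9]
tool_rot: [3.142, 0.0, 1.3]
force: [0.3, -0.4, -0.6]
width: 19.9
gripper_force: 58.9
```

```bash
python3 -c "
from h import *
togo(464.66,-169.13,56.5,1.2978)"
```

```text
tool-axes move [24.6  0.5  1.4] then rot [0.    0.    0.002] now [ 457.6 -192.7   57.9] [3.142 0.    1.3  ] F [ 0.3 -0.4 -0.6] q [ 0.44  0.7  -0.15  2.08  0.26  0.38 -0.19]
```

Converted, 5 mm is 0.1, 4 mm is 0.08.

Call:
jog_arm:
  motion: {"offsets": [[0.04,0.008,0,0,0,0,18],[0.08,0,0,0,0,0,18],[0.1,0,0,0,0,0,18],[0.1,0,0,0,0,0,18],[0.08,0,0,0,0,0,18],[0.05,0,0,0,0,0,18],[0.03,0,0,0,0,0,18],[0,0,0,0,0,0,18],[0,0,0,0,0,0,18],[0,0,0,0,0,0,18]]}

```text
clock: 20.35
eef_pos: [464.3, -170.0, 57.9]
tool_rot: [3.142, 0.0, 1.299]
force: [-0.6, 0.1, 0.1]
width: 19.6
gripper_force: 58.9
```

```bash
python3 -c "
from h import *
togo(464.66,-169.13,56.5,1.2978)"; python3 e.py w9
```

```text
tool-axes move [0.9 0.1 1.4] then rot [0.    0.    0.002] now [ 464.3 -170.    57.9] [3.142 0.    1.299] F [-0.6  0.1  0.1] q [ 0.39  0.7  -0.14  2.08  0.25  0.38 -0.22]
tcp [ 464.3 -170.    57.9] [3.142 0.    1.299]
[ 275    0   14  142 1905]
    0 275 288 [490.6 -77.7]
    17 275 288 [489.8 -80.8]
    34 275 288 [488.9 -83.8]
    51 275 288 [488.1 -87. ]
    68 275 287 [487.1 -90.2]
    85 275 287 [486.1 -93.5]
    102 275 287 [485.2 -97. ]
    119 275 287 [ 484.2 -100.5]
    136 276 287 [ 483.3 -104.1]
[ 215   57   61  282 7103]
    57 228 230 [477.  -85.1]
    92 216 248 [475.5 -92.1]
    127 229 259 [475.8 -99.9]
    162 241 271 [ 476.1 -108.2]
    197 250 274 [ 474.5 -116.4]
    232 251 274 [ 472.7 -125.1]
    267 252 274 [ 470.1 -134.1]
    302 254 275 [ 467.7 -143.8]
    337 255 274 [ 464.7 -154. ]
[ 285   57   61  282 7265]
    57 329 332 [497.8 -90.9]
    92 311 343 [495.4 -97.6]
    127 299 331 [ 491.1 -104.2]
    162 289 319 [ 486.7 -111.2]
    197 287 311 [ 484.1 -119.1]
    232 286 310 [ 481.  -127.4]
    267 285 309 [ 478.4 -136.4]
    302 285 306 [ 475.4 -146. ]
    337 287 306 [ 473.  -156.3]
```

The card hasn't moved and its edge is centred between the open jaws, about 18 mm in. There is no contact force, so I'm handing in.

```bash
python3 -c "
from cell import ctrl, cams, finish_job
print(finish_job())"
```

```text
the job is handed in; nothing more can be done
None
```

The job is handed in at about 20 s of the 54 s limit; no pass or fail verdict came back. The glass stands upright and released on the near tray. The peg is held wide open around the card's edge about halfway up, with its tips about 18 mm past the edge, no measurable contact force and the card not moved.

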